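# Gauge the desk-leg sockets and sort out the tight one

### The job

One of the two desk-leg sockets on the desk is tight inside. Try the plug gauge in both, pressing gently (under about 20 N), and leave the gauge standing fully home in the one it passes, with that socket upright about where it stood. Set the one where it stops short down upright on the floor of the reject box, without dropping it or disturbing the tin, the screwdriver or the wood offcut.

Things in the scene. Friction and masses are not known exactly. Their poses are not given: they have to be found in the camera images.
- socket_1_centre (a point): loose square steel leg socket, 48 x 48 x 40 mm high with a 64 x 64 x 5 mm foot plate under it, about 0.35 kg, standing on the desk, a 19.4 mm round hole (square edge) in its top. This point is its centre, 20 mm above its underside, on the hole's axis; z up, x and y square to its sides
- socket_2_centre (a point): the other socket, alike outside: loose square steel leg socket, 48 x 48 x 40 mm high with a 64 x 64 x 5 mm foot plate under it, about 0.35 kg, standing on the desk, a 19.4 mm round hole (square edge) in its top. This point is its centre, 20 mm above its underside, on the hole's axis; z up, x and y square to its sides
- socket_1_mouth (a point): centre of this socket's hole at its top face; z up. A ring is shut up inside 15 mm below. In just one of the two sockets, drawn anew each time, it is tight: there the gauge stops dead 15 mm in; in the other it goes in all 30 mm, until its shoulder rests on the top face
- socket_2_mouth (a point): centre of this socket's hole at its top face; z up. A ring is shut up inside 15 mm below. In just one of the two sockets, drawn anew each time, it is tight: there the gauge stops dead 15 mm in; in the other it goes in all 30 mm, until its shoulder rests on the top face
- gauge_grip (a point): plug gauge, 0.2 kg, at first standing pin down in a hole of the wooden stand: round aluminium handle of 28 mm diameter, 70 mm long, over a round steel pin of 18 mm diameter, 30 mm long, its foot chamfered 2.5 mm over the last 4 mm. This point is the middle of the handle, 65 mm above the pin's foot, 35 mm above the shoulder; z up along the axis
- gauge_tip (a point): centre of the flat foot of the gauge's pin; z up along the axis towards the handle. Pin shoulder 30 mm above it
- stand_top (a point): fixed dark wooden block 70 x 70 x 40 mm with a loose 22 mm hole, 35 mm deep, in which the gauge stands; this point is the centre of the hole's mouth on its top face, 40 mm above the desk. At first the gauge's shoulder rests here, and 30 mm of upward travel frees the pin
- reject_box: fixed open plywood box, 180 (its x) x 170 (its y) x 40 mm high, walls and floor 6 mm; origin at the centre of its underside, on the desk; z up
- table: the wooden desk top, at z = 0; nothing moves it
- tin: bystander: upright plain metal tin, 72 mm across, 90 mm high; origin at the centre of its underside
- screwdriver: bystander: screwdriver lying on the desk; origin under its middle
- offcut: bystander: wood offcut 80 x 40 x 30 mm; origin at the centre of its underside
Not all that is in view belongs to the job. Of the things that look like the part that bears gauge_grip, the largest one is meant.

How it is judged:
By the outcome, as a careful person would: the job done as asked, in the order asked, and still so for the second after the job is handed in, with the robot touching nothing.
It also fails if it takes over 72 s, if anything falls off the work surface, if the arm or the gripper's body presses on something with over 40 N, if the wrist force passes 120 N, or if a joint passes its speed limit or range.

### The arm

A 6-joint arm with a two-finger parallel gripper is mounted at the origin on the work surface. World frame = base frame: x ahead of the robot, y to its left, z up, the work surface at z = 0. Lengths are in mm, angles in rad, forces in N, time in s.
With the tool pointing down it reaches from about 300 to 775 mm from the base axis. Payload 14.6 kg.
Tool frame: the origin (TCP) lies at the very end of the fingers, on their centre line; the grasp point (between the pads) lies manip.grasp_offset behind it (manip.grasp_offset is the distance from the TCP to the grasp point, in mm); z points along the fingers, y is the direction in which the jaws open and shut (so a half turn about z gives the same grasp; the last joint's range is limited). The gripper opens to 94 mm and grips with 3 to 60 N. Pads are 16 mm wide; open, the fingers measure 119 mm over their backs; the gripper's body (75 mm by 177 mm) begins 78 mm behind the grasp point.
Start: joints at [-1.199, 0.3, 1.521, -0, 1.321, -0.067], TCP at [233.661, -497.887, 205.446] pointing down, gripper open.
Joint ranges: [-3.03, 3.03], [-0.79, 2.21], [0.23, 2.52], [-1.04, 4.18], [0, 3.07], [-2.55, 2.55]. Speed limits (rad/s): [2.22, 2.22, 2.57, 3.14, 3.14, 3.14].

### API

Orientations are given as [roll, pitch, yaw] about the fixed x, y, z axes, in that order (R = Rz(yaw) Ry(pitch) Rx(roll)).
In Python, from cell import manip gives the robot as it stands.
- The arm moves only by the tool send_rows, never from a script. Its argument "commands" is a list of rows, each a list of 2 entries, a list of its own where there are three numbers: the shift along the tool's x, y, z in m, then the turn about the tool's z in rad. A call has exactly 8 rows; each row is the pose to reach, as a shift and turn from the pose commanded when the call began, along the tool's axes at that moment; what a row does not reach only later rows make up. A row lasts 1/12 s, in which the tool goes at most 41.7 mm and 7.16 degrees, less where a joint would pass 70% of its speed; a pose out of reach is approached as far as the arm can. A call with a gripper value outside its range is refused whole. "hand" is the closure, from -1 (fully open) to 1 (shut), so that 0 is half open, set as the call begins (left out, the last holds). The fingers move at their own pace and stop on an object; "force" is the grip in N (left out, the last holds). Time passes only in rows, so rows that repeat a pose let the fingers close, or fill a call up. It gives the time, the measured TCP pose, the force and the opening at its end, in the units of the state.
- manip.read_state(): the state, without advancing time (a new reading comes with each control period).
- manip.camera(name): name is "scene" or "top"; returns the picture (400x640x3 uint8, red, green, blue); there is no depth.
- manip.camera_model(name): a dict with "K" (3x3 intrinsics, pixels), "eye" and "attitude" of the camera in the world. Camera axes: x right, y down, z forward; pixel columns grow to the right and rows downward; lengths in mm; the calibration is good to about 2 mm. A picture is of the moment at which its call begins. camera_model takes no time and is no camera call.
- manip.sign_off(): hands the job in, once; it reports no verdict.
The state is a dict: "clock": time; "joints": joint angles; "qd": joint speeds; "effort": joint torques, N m; "eef_pos": TCP position; "eef_rot": TCP orientation; "wrist_force": force on the tool from outside, world axes, zero at the start; "moment": the same for the moment, N m; "finger_gap": finger opening in mm.
Only numpy, scipy, OpenCV 4.12 (cv2) and the standard library are available. Lean on these libraries where they do the work, as an engineer would, in place of code of your own. Each camera call takes 0.05 s, during which the arm holds its last target.

## Working session

There is one attempt and no reset: what is moved stays moved. The work goes in short steps, Python scripts to look and compute and a tool call to move; the robot and the scene stay as the last step left them, time stands still between calls to the robot, and variables do not carry over. Pictures are saved under pics/ and viewed, and the job is handed in when it is done.

Besides the shell and the picture viewer there is one more tool, called after "Request:" as name([rows], argument=value, ...), one row to a line, values as JSON. send_rows: Moves the arm, as the interface text tells. Its arguments: {"type":"object","properties":{"commands":{"type":"array","items":{"type":"array"}},"hand":{"type":"number"},"force":{"type":"number"}},"required":["commands"]}

```bash
ls; mkdir -p pics; python3 - <<'E'
from cell import manip
import cv2
print(manip.read_state()); print(manip.grasp_offset)
for n in("scene","top"):
    m=manip.camera_model(n); print(n,m)
    cv2.imwrite(f"pics/{n}0.png",manip.camera(n)[:,:,::-1])
E
```

```text
pics
{'clock': 0.0, 'joints': array([-1.19859420e+00,  3.00460617e-01,  1.52155788e+00, -8.78435264e-06,
        1.32069571e+00, -6.66103625e-02]), 'qd': array([-0.00070672, -0.00057601,  0.00074927,  0.00024161,  0.00108176,
        0.00025802]), 'effort': array([-2.51221878e-03, -5.31807017e+01, -3.52741027e+01,  7.06613087e-02,
        2.43224110e-02, -1.46522680e-04]), 'eef_pos': array([ 233.57378118, -497.66041494,  204.90189458]), 'eef_rot': array([-3.14047302e+00, -6.61622521e-05,  4.38814635e-01]), 'wrist_force': array([-0.96175281, -0.22096851,  0.45837545]), 'moment': array([ 0.01817056,  0.0220462 , -0.03703407]), 'finger_gap': 93.89560407338494}
18.8
scene {'K': array([[464.79079066,   0.        , 318.97627939],
       [  0.        , 464.79079066, 203.96202117],
       [  0.        ,   0.        ,   1.        ]]), 'eye': array([1277.21370884,   51.04514963,  950.23275847]), 'attitude': array([-2.50281961e+00,  1.61478195e-03,  1.62773177e+00])}
top {'K': array([[431.04599293,   0.        , 323.27572881],
       [  0.        , 431.04599293, 205.18322248],
       [  0.        ,   0.        ,   1.        ]]), 'eye': array([ 415.13307048,  -10.56554705, 1189.50071277]), 'attitude': array([-2.95313535,  0.00994157, -1.54525203])}
```

View pics/scene0.png

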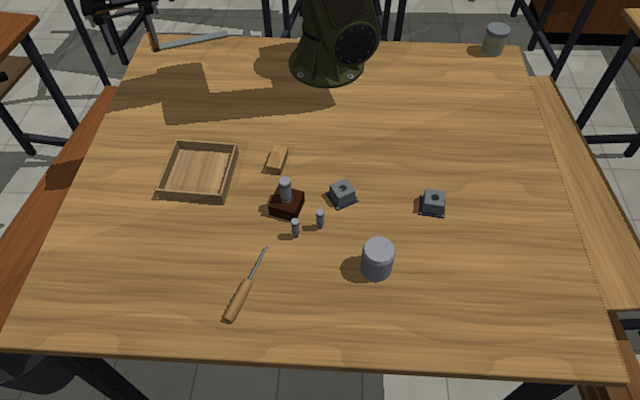

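View pics/top0.png

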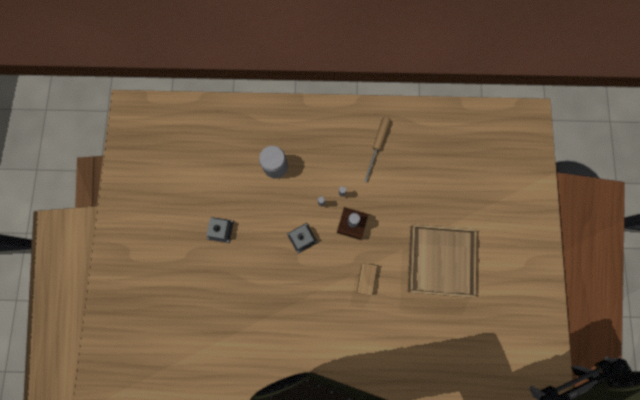

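The scene shows sockets at (342,193) and (433,203), the box at (198,170), the offcut at (277,160), the tin at (378,258) and the screwdriver at (247,285). Three things look like the gauge: (285,190) in the dark stand, and small ones at (295,228) and (320,219). The one in the stand is the largest, so I'll confirm it in a crop.

```bash
cat > h.py <<'E'
import numpy as np, cv2
from scipy.spatial.transform import Rotation as R
from cell import manip
def cam(n):
    m=manip.camera_model(n); return m["K"],np.array(m["eye"]),R.from_euler("xyz",m["attitude"]).as_matrix()
def ray(n,p):
    K,e,A=cam(n); d=A@np.linalg.solve(K,[p[0],p[1],1]); return e,d/np.linalg.norm(d)
def onz(n,p,z):
    e,d=ray(n,p); return e+d*(z-e[2])/d[2]
def proj(n,X):
    K,e,A=cam(n); c=A.T@(np.array(X,float)-e); q=K@c; return q[:2]/q[2]
def tri(p,q):
    M=np.zeros((3,3));b=np.zeros(3);L=[ray("scene",p),ray("top",q)]
    for e,d in L:
        P=np.eye(3)-np.outer(d,d);M+=P;b+=P@e
    X=np.linalg.solve(M,b); return X,[np.linalg.norm((np.eye(3)-np.outer(d,d))@(X-e)) for e,d in L]
def crop(src,x0,y0,x1,y1,s,out):
    im=cv2.imread(src) ; cv2.imwrite(out,cv2.resize(im[y0:y1,x0:x1],None,fx=s,fy=s,interpolation=cv2.INTER_CUBIC))
E
python3 - <<'E'
from h import *
crop("pics/scene0.png",255,165,455,285,4,"pics/sc1.png")
crop("pics/top0.png",195,140,385,270,4,"pics/tc1.png")
print(onz("scene",(342,187),40),onz("top",(302,237),40))
E
```

```text
[546.31993937  65.72928742  40.        ] [545.93392395  61.21896745  40.        ]
```

View pics/sc1.png

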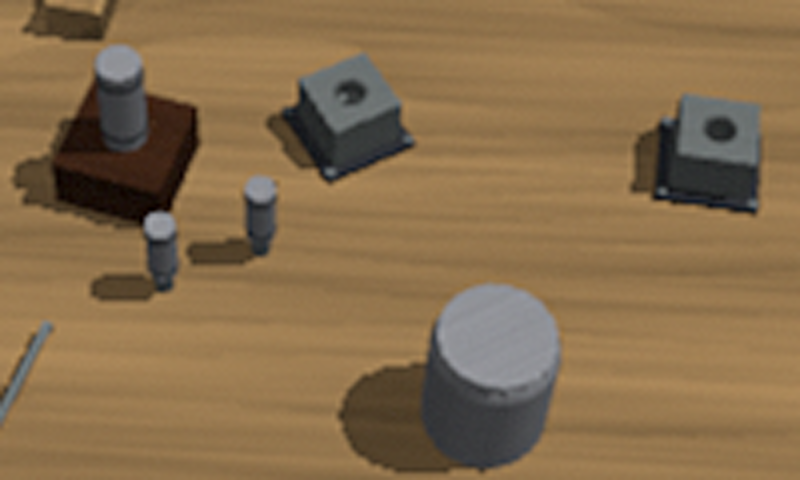

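View pics/tc1.png

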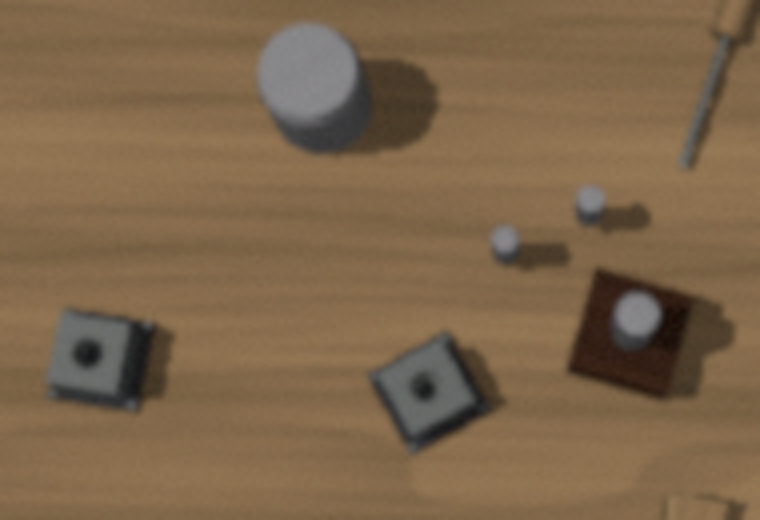

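The crops confirm it: the gauge on the dark stand (scene 285,190, top 354,219) has a head about 12 px wide, against about 7 px for the two small ones. Next I'll measure with masks.

```bash
cat >> h.py <<'E'
def blob(im,x0,y0,x1,y1,lo,hi,smax=60,s=8,near=None):
    c=cv2.resize(im[y0:y1,x0:x1],None,fx=s,fy=s,interpolation=cv2.INTER_CUBIC)
    hsv=cv2.cvtColor(c,cv2.COLOR_BGR2HSV)
    m=cv2.inRange(hsv,(0,0,lo),(180,smax,hi))
    cs,_=cv2.findContours(m,cv2.RETR_EXTERNAL,cv2.CHAIN_APPROX_NONE)
    k=max(cs,key=cv2.contourArea); k=cv2.convexHull(k)
    f=lambda p:(np.array(p,float)+.5)/s-.5+np.array([x0,y0])
    M=cv2.moments(k); cen=f([M["m10"]/M["m00"],M["m01"]/M["m00"]])
    q=cv2.approxPolyN(k,4) if hasattr(cv2,"approxPolyN") else None
    return cen,cv2.contourArea(k)/s/s,f(q.reshape(-1,2)) if q is not None else None,f(k.reshape(-1,2)),m
E
python3 - <<'E'
from h import *
S=cv2.imread("pics/scene0.png");T=cv2.imread("pics/top0.png")
for im,n,pts in((S,"S",[(342,180),(350,200),(435,190),(435,210),(285,182),(285,195),(300,175),(210,160)]),(T,"T",[(296,237),(302,247),(212,228),(232,233),(353,217),(353,230),(340,165)])):
    h=cv2.cvtColor(im,cv2.COLOR_BGR2HSV)
    for p in pts: print(n,p,h[p[1],p[0]])
E
```

```text
S (342, 180) [100  20 116]
S (350, 200) [98 17 59]
S (435, 190) [ 83   9 114]
S (435, 210) [90 16 49]
S (285, 182) [115  10 152]
S (285, 195) [128  15  66]
S (300, 175) [ 18 124 154]
S (210, 160) [ 17 104 152]
T (296, 237) [ 68  10 102]
T (302, 247) [60  5 50]
T (212, 228) [80  8 94]
T (232, 233) [ 15 116  66]
T (353, 217) [130   6 134]
T (353, 230) [ 11 172  49]
T (340, 165) [ 16 113 136]
```

```bash
python3 - <<'E'
from h import *
S=cv2.imread("pics/scene0.png");T=cv2.imread("pics/top0.png")
def face(n,q,z):
    P=np.array([onz(n,p,z)[:2] for p in q]); e=np.roll(P,-1,0)-P
    return np.linalg.norm(e,axis=1).round(1),(np.degrees(np.arctan2(e[:,1],e[:,0]))%90).round(1)
for nm,a,b in(("A",(325,172,362,215),(285,220,322,256)),("B",(415,182,450,222),(202,210,240,246))):
    cs=[]
    for im,n,bx,lo in((S,"scene",a,85),(T,"top",b,75)):
        c,A,q,k,m=blob(im,*bx,lo,200,60)
        print(nm,n,c.round(2),"area",round(A),onz(n,c,40).round(1),face(n,q,40)); cs.append(c)
        P=np.array([onz(n,p,40)[:2] for p in k],np.float32); M=cv2.minAreaRect(P); print("  rect",M)
    print("  tri",tri(*cs))
    # holes
    for im,n,bx,c in((S,"scene",a,cs[0]),(T,"top",b,cs[1])):
        x,y=c.round().astype(int); w=6
        c2=cv2.resize(im[y-w:y+w+1,x-w:x+w+1],None,fx=8,fy=8,interpolation=cv2.INTER_CUBIC)
        g=cv2.cvtColor(c2,cv2.COLOR_BGR2GRAY); m=(g<75).astype(np.uint8)
        M=cv2.moments(m,True); p=(np.array([M["m10"],M["m01"]])/M["m00"]+.5)/8-.5+[x-w,y-w]
        print("  hole",n,p.round(2),onz(n,p,40).round(1))
# gauge top
ga=blob(S,272,170,300,205,125,255,60); gb=blob(T,340,205,368,230,110,255,60)
print("gauge",ga[0],ga[1],gb[0],gb[1],onz("scene",ga[0],110),onz("top",gb[0],110),tri(ga[0],gb[0]))
E
```

```text
A scene [342.09 187.8 ] area 304 [548.9  66.   40. ] (array([48.6, 49.6, 50.1, 50.8]), array([29. , 32.8, 30.4, 31. ]))
  rect ((549.03662109375, 65.84225463867188), (50.540775299072266, 50.348175048828125), 30.275842666625977)
A top [300.58 235.67] area 384 [549.4  65.2  40. ] (array([47.2, 51.1, 62.4, 52.1]), array([29.7, 38.3, 30.6, 21.4]))
  rect ((548.5171508789062, 64.49739074707031), (50.98743438720703, 61.11204147338867), 30.03144645690918)
  tri (array([549.33088179,  65.56661612,  40.50823179]), [np.float64(0.4383939702134143), np.float64(0.4383939702134127)])
  hole scene [342.66 187.48] [547.8  67.4  40. ]
  hole top [300.39 236.43] [547.4  65.6  40. ]
B scene [434.5  196.95] area 312 [565.  294.3  40. ] (array([49.3, 49.7, 48.7, 49.1]), array([84.1, 81.8, 83.4, 82.4]))
  rect ((564.7081909179688, 294.24176025390625), (50.18830490112305, 49.1273078918457), 82.47993469238281)
B top [216.22 228.3 ] area 374 [563.8 293.2  40. ] (array([51.2, 51. , 63. , 48.8]), array([82.5,  5.6, 81.7, 82.1]))
  rect ((561.8458251953125, 292.96630859375), (49.268428802490234, 60.885555267333984), 81.89338684082031)
  tri (array([564.00823565, 294.14175043,  38.53648402]), [np.float64(0.5337327033113629), np.float64(0.5337327033114171)])
  hole scene [434.68 196.94] [565.  294.7  40. ]
  hole top [216.46 227.92] [564.9 292.6  40. ]
gauge [284.09124968 180.13621919] 80.71875 [353.82286281 218.14542399] 75.546875 [589.49295791 -71.31847773 110.        ] [589.09681073 -72.7990052  110.        ] (array([589.10516211, -72.11188547, 109.49939394]), [np.float64(0.7177294618331659), np.float64(0.7177294618331745)])
```

```bash
python3 - <<'E'
from h import *
crop("pics/scene0.png",145,125,305,215,5,"pics/sbox.png")
crop("pics/top0.png",350,215,490,305,5,"pics/tbox.png")
E
```

```text
(no output)
```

View pics/sbox.png

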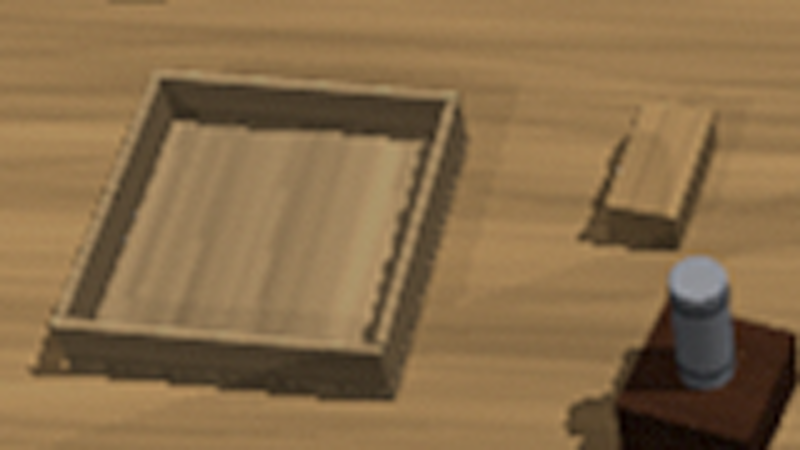

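View pics/tbox.png

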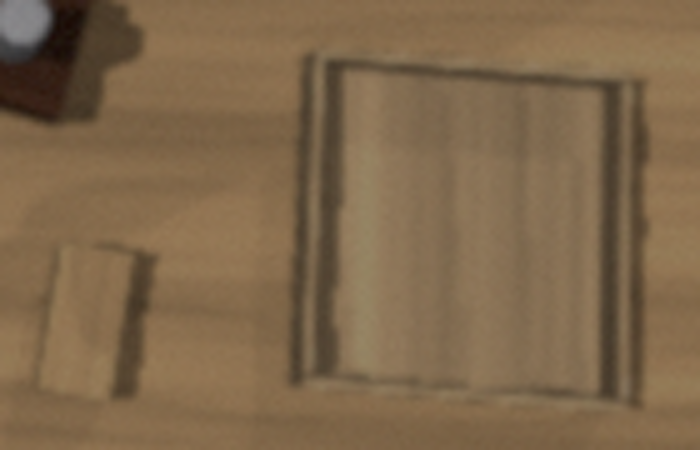

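The box rim's outer corners in the scene crop are (157,72), (462,92), (385,355) and (50,322). In the top crop they are (315,57), (643,80), (638,402) and (302,378).

```bash
cat >> h.py <<'E'
def shift(cmd,yaw,to):
    d=np.array(to,float)-np.array(cmd,float); c,s=np.cos(yaw),np.sin(yaw)
    return np.round([(c*d[0]+s*d[1])/1000,(s*d[0]-c*d[1])/1000,-d[2]/1000],4)
E
python3 - <<'E'
from h import *
for n,o,q in(("scene",(145,125),[(157,72),(462,92),(385,355),(50,322)]),("top",(350,215),[(315,57),(643,80),(638,402),(302,378)])):
    P=np.array([onz(n,np.array(p)/5+o,40)[:2] for p in q]); print(n,P.round(0).tolist(),P.mean(0)); e=np.roll(P,-1,0)-P; print(np.linalg.norm(e,axis=1),np.degrees(np.arctan2(e[:,1],e[:,0]))%90)
print(shift((233.66,-497.89,205.45),.439,(589.2,-72,180)))
print(onz("top",(322,200),0), onz("top",(342,191),0),onz("scene",(296,232),0),onz("scene",(320,226),0))
E
```

```text
scene [[406.0, -389.0], [411.0, -221.0], [591.0, -230.0], [580.0, -401.0]] [ 497.00322344 -309.90507068]
[168.36070735 180.30722193 171.4063824  174.88185222] [88.05650268 87.11384248 86.2172671  86.1153608 ]
top [[582.0, -236.0], [574.0, -411.0], [405.0, -401.0], [412.0, -227.0]] [ 493.09632536 -318.57562809]
[175.07609633 169.19966742 174.4651538  169.56561625] [87.31941786 86.7388182  87.44127287 86.94664772]
[ 0.5028 -0.2344  0.0254]
[ 6.56399636e+02  1.10223176e+01 -2.27373675e-13] [683.67176744 -44.80820473   0.        ] [660.8764075  -41.71870433   0.        ] [6.40040132e+02 1.57135825e+01 1.13686838e-13]
```

Request:
send_rows([
  [[0.032,-0.015,0.0],0],
  [[0.063,-0.029,0.0],0],
  [[0.095,-0.044,0.0],0],
  [[0.126,-0.059,0.0],0],
  [[0.158,-0.073,0.0],0],
  [[0.189,-0.088,0.0],0],
  [[0.221,-0.103,0.0],0],
  [[0.252,-0.117,0.0],0],
], hand=-0.4, force=30)

```text
clock: 0.77
eef_pos: [412.8, -283.2, 205.3]
eef_rot: [-3.141, 0.0, 0.439]
wrist_force: [0.5, -0.1, 0.6]
finger_gap: 65.6
```

Request:
send_rows([
  [[0.032,-0.015,0.0],0],
  [[0.063,-0.029,0.0],0],
  [[0.095,-0.044,0.0],0],
  [[0.126,-0.059,0.0],0],
  [[0.158,-0.073,0.005],0],
  [[0.189,-0.088,0.01],0],
  [[0.221,-0.103,0.02],0],
  [[0.2508,-0.1174,0.0254],0],
])

```text
clock: 1.43
eef_pos: [589.9, -70.3, 178.8]
eef_rot: [-3.141, 0.001, 0.439]
wrist_force: [-0.7, 0.0, 0.2]
finger_gap: 65.6
```

```bash
python3 - <<'E'
from h import *
s=manip.read_state();print(s["eef_pos"],s["qd"])
im=manip.camera("top")[:,:,::-1];cv2.imwrite("pics/t2.png",im);im=manip.camera("scene")[:,:,::-1];cv2.imwrite("pics/s2.png",im)
s=manip.read_state();print(s["eef_pos"],s["qd"])
crop("pics/s2.png",200,60,400,260,3,"pics/s2c.png")
E
```

```text
[589.87747345 -70.26768654 178.82249698] [ 5.95052547e-01  5.03467874e-01 -5.58946700e-01  5.17230707e-04
  5.56077990e-02  5.92315162e-01]
[590.41272625 -68.58570299 178.10892357] [-0.07111782 -0.05276675  0.04337598 -0.01438409  0.00489688 -0.06129803]
```

View pics/s2c.png

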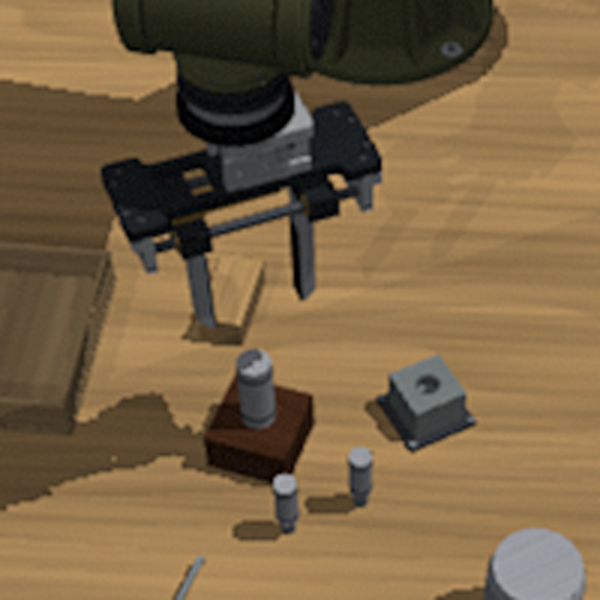

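Request:
send_rows([
  [[0,0,0.01],0],
  [[0,0,0.025],0],
  [[0,0,0.04],0],
  [[0,0,0.05],0],
  [[0,0,0.055],0],
  [[0,0,0.055],0],
  [[0,0,0.055],0],
  [[0,0,0.055],0],
])

```text
clock: 2.2
eef_pos: [589.5, -72.4, 125.9]
eef_rot: [3.141, -0.001, 0.439]
wrist_force: [-0.1, -0.4, -0.2]
finger_gap: 65.9
```

```bash
python3 - <<'E'
from h import *
im=manip.camera("top")[:,:,::-1];cv2.imwrite("pics/t3.png",im);im=manip.camera("scene")[:,:,::-1];cv2.imwrite("pics/s3.png",im)
s=manip.read_state();print(s["eef_pos"],s["qd"])
print(proj("top",s["eef_pos"]),proj("scene",s["eef_pos"]))
crop("pics/s3.png",235,130,335,230,4,"pics/s3c.png");crop("pics/t3.png",310,160,410,260,4,"pics/t3c.png")
a=cv2.imread("pics/s3c.png");b=cv2.imread("pics/t3c.png");cv2.imwrite("pics/3.png",np.hstack([a,b]))
E
```

```text
[589.52914693 -72.22293088 125.82928105] [ 0.00279212  0.00157219  0.00165768  0.00044091 -0.00216685  0.00033112]
[353.97236007 216.96883963] [283.277196   175.77134733]
```

View pics/3.png

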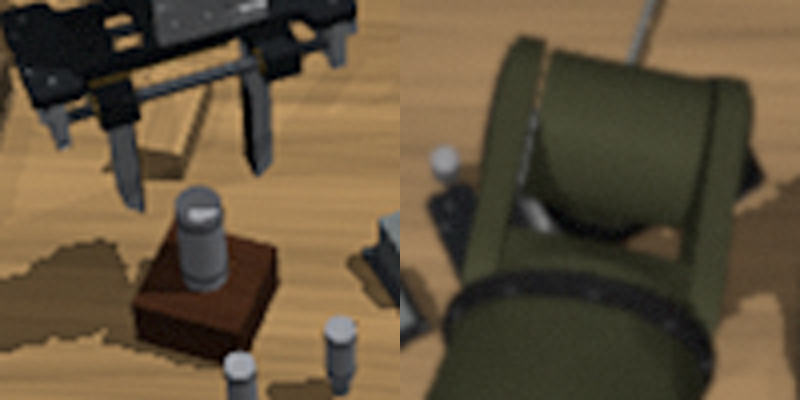

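Request:
send_rows([
  [[0,0,0.012],0],
  [[0,0,0.026],0],
  [[0,0,0.04],0],
  [[0,0,0.054],0],
  [[0,0,0.064],0],
  [[0,0,0.068],0],
  [[0,0,0.069],0],
  [[0,0,0.069],0],
])

```text
clock: 2.97
eef_pos: [589.4, -72.1, 56.2]
eef_rot: [3.141, -0.0, 0.439]
wrist_force: [1.2, -0.6, 0.2]
finger_gap: 65.9
```

Request:
send_rows([
  [[0,0,0],0],
  [[0,0,0],0],
  [[0,0,0],0],
  [[0,0,0],0],
  [[0,0,0],0],
  [[0,0,0],0],
  [[0,0,0],0],
  [[0,0,0],0],
], hand=1, force=30)

```text
clock: 3.63
eef_pos: [589.3, -72.1, 56.2]
eef_rot: [3.141, -0.0, 0.439]
wrist_force: [0.1, 0.0, 1.3]
finger_gap: 27.3
```

Request:
send_rows([
  [[0,0,-0.005],0],
  [[0,0,-0.015],0],
  [[0,0,-0.03],0],
  [[0,0,-0.045],0],
  [[0,0,-0.06],0],
  [[0,0,-0.07],0],
  [[0,0,-0.074],0],
  [[0,0,-0.074],0],
])

```text
clock: 4.3
eef_pos: [589.6, -72.1, 131.1]
eef_rot: [3.141, -0.001, 0.439]
wrist_force: [-0.5, -0.4, -1.4]
finger_gap: 27.7
```

```bash
python3 - <<'E'
from h import *
print(shift((589.2,-72,130.05),.439,(548.2,66.2,100)))
E
```

```text
[ 0.0216 -0.1425  0.0301]
```

Request:
send_rows([
  [[0.003,-0.02,0],0],
  [[0.008,-0.05,0],0],
  [[0.012,-0.08,0],0],
  [[0.016,-0.11,0],0],
  [[0.02,-0.13,0.005],0],
  [[0.0216,-0.14,0.015],0],
  [[0.0216,-0.1425,0.023],0],
  [[0.0216,-0.1425,0.026],0],
])

```text
clock: 4.97
eef_pos: [547.4, 65.9, 101.9]
eef_rot: [-3.141, 0.003, 0.439]
wrist_force: [-0.4, 0.4, -2.2]
finger_gap: 27.2
```

```bash
python3 - <<'E'
from h import *
for i in range(3): im=manip.camera("scene")[:,:,::-1]
cv2.imwrite("pics/s4.png",im)
s=manip.read_state();print(s["eef_pos"],s["wrist_force"],np.abs(s["qd"]).max())
T=s["eef_pos"]; tip=T-[0,0,46.2]
print("tip",proj("scene",tip),"shoulder",proj("scene",tip+[0,0,30]),"gtop",proj("scene",tip+[0,0,100]),"mouth meas 342.66 187.48 /face 342.09 187.8; pred", proj("scene",[T[0],T[1],40]))
crop("pics/s4.png",305,140,385,220,8,"pics/s4c.png")
E
```

```text
[548.38762769  64.98673823 103.49840695] [-1.18612258 -0.67940569 -1.31557722] 0.013555494761736198
tip [341.94369041 183.26599905] shoulder [342.41492988 175.44070136] gtop [343.59699886 155.81152733] mouth meas 342.66 187.48 /face 342.09 187.8; pred [341.68083125 187.63097973]
```

View pics/s4c.png

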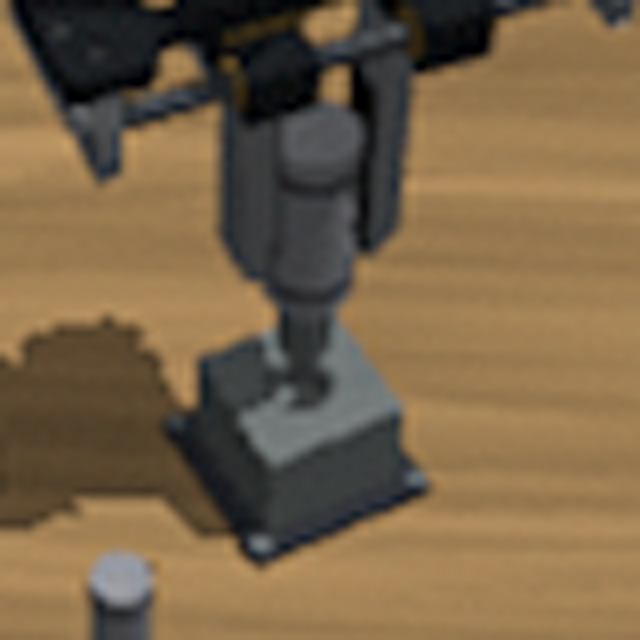

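Request:
send_rows([
  [[0,0,0.003],0],
  [[0,0,0.006],0],
  [[0,0,0.009],0],
  [[0,0,0.012],0],
  [[0,0,0.015],0],
  [[0,0,0.017],0],
  [[0,0,0.018],0],
  [[0,0,0.018],0],
])

```text
clock: 5.78
eef_pos: [548.1, 66.1, 85.8]
eef_rot: [-3.141, 0.0, 0.439]
wrist_force: [-0.2, -0.1, -1.4]
finger_gap: 27.2
```

Request:
send_rows([
  [[0,0,0.001],0],
  [[0,0,0.002],0],
  [[0,0,0.003],0],
  [[0,0,0.004],0],
  [[0,0,0.005],0],
  [[0,0,0.005],0],
  [[0,0,0.005],0],
  [[0,0,0.005],0],
])

```text
clock: 6.45
eef_pos: [548.2, 66.0, 81.0]
eef_rot: [-3.142, 0.0, 0.439]
wrist_force: [0.4, -1.9, -2.5]
finger_gap: 27.7
```

Request:
send_rows([
  [[0,0,0.0015],0],
  [[0,0,0.003],0],
  [[0,0,0.0045],0],
  [[0,0,0.006],0],
  [[0,0,0.007],0],
  [[0,0,0.008],0],
  [[0,0,0.008],0],
  [[0,0,0.008],0],
])

```text
clock: 7.12
eef_pos: [548.2, 66.2, 72.9]
eef_rot: [-3.141, 0.0, 0.439]
wrist_force: [-0.0, -1.7, -4.1]
finger_gap: 27.7
```

Request:
send_rows([
  [[0,0,0.0005],0],
  [[0,0,0.001],0],
  [[0,0,0.0015],0],
  [[0,0,0.002],0],
  [[0,0,0.0025],0],
  [[0,0,0.003],0],
  [[0,0,0.003],0],
  [[0,0,0.003],0],
])

```text
clock: 7.78
eef_pos: [548.5, 66.2, 70.6]
eef_rot: [3.141, -0.001, 0.439]
wrist_force: [-2.6, -1.2, 5.3]
finger_gap: 27.4
```

Request:
send_rows([
  [[0,0,0.0001],0],
  [[0,0,0.0002],0],
  [[0,0,0.0003],0],
  [[0,0,0.0004],0],
  [[0,0,0.0005],0],
  [[0,0,0.0006],0],
  [[0,0,0.0007],0],
  [[0,0,0.0007],0],
])

```text
clock: 8.45
eef_pos: [548.6, 66.1, 70.4]
eef_rot: [3.141, -0.001, 0.439]
wrist_force: [-4.3, -2.0, 9.3]
finger_gap: 28.1
```

```bash
python3 - <<'E'
from h import *
im=manip.camera("scene")[:,:,::-1]
cv2.imwrite("pics/s5.png",im)
s=manip.read_state();print(s["eef_pos"],s["wrist_force"],s["moment"])
crop("pics/s5.png",305,140,385,220,8,"pics/s5c.png")
E
```

```text
[548.59350663  66.16354328  70.40232186] [-4.11465477 -1.23314944 10.91206292] [-0.31137384  0.93057084  0.01469045]
```

View pics/s5c.png

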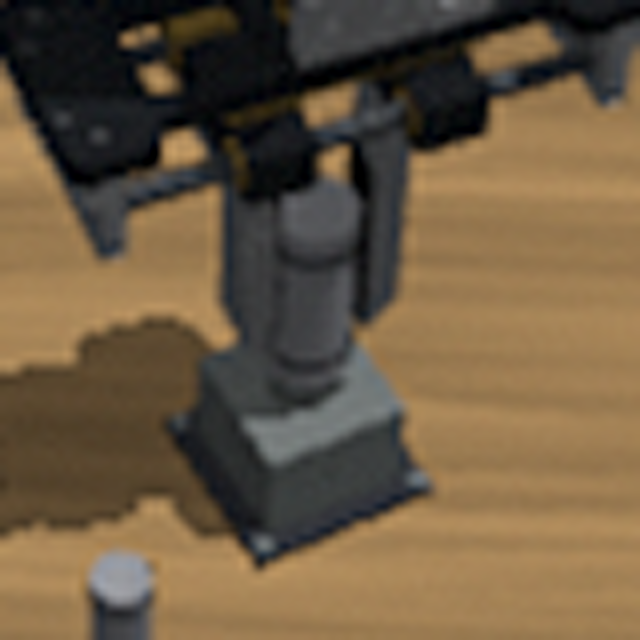

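Request:
send_rows([
  [[0,0,-0.002],0],
  [[0,0,-0.006],0],
  [[0,0,-0.014],0],
  [[0,0,-0.025],0],
  [[0,0,-0.035],0],
  [[0,0,-0.045],0],
  [[0,0,-0.05],0],
  [[0,0,-0.05],0],
])

```text
clock: 9.17
eef_pos: [548.9, 66.2, 121.0]
eef_rot: [3.141, -0.002, 0.439]
wrist_force: [-0.4, -0.8, -2.1]
finger_gap: 27.5
```

```bash
python3 - <<'E'
from h import *
im=manip.camera("scene")[:,:,::-1]
cv2.imwrite("pics/s6.png",im)
s=manip.read_state();print(s["eef_pos"],s["wrist_force"],s["moment"])
crop("pics/s6.png",305,120,385,220,6,"pics/s6c.png")
print(shift((548.2,66.2,119.35),.439,(564.7,293.7,104)))
E
```

```text
[548.50810043  66.11491703 120.03016535] [-0.35446809 -0.29673745 -2.53102282] [-0.02415971  0.02391443  0.00317027]
[ 0.1116 -0.1989  0.0153]
```

View pics/s6c.png

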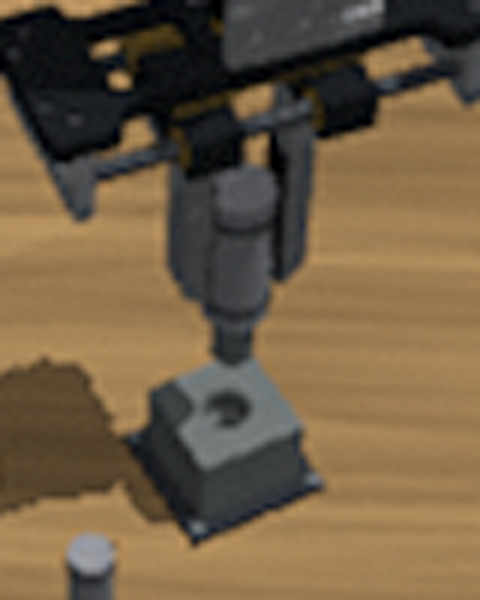

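The gauge came out clean and socket A is still upright in place. Moving to socket B.

Request:
send_rows([
  [[0.015,-0.025,0],0],
  [[0.033,-0.058,0],0],
  [[0.05,-0.09,0],0],
  [[0.067,-0.12,0],0],
  [[0.084,-0.15,0],0],
  [[0.1,-0.178,0],0],
  [[0.108,-0.193,0.003],0],
  [[0.1116,-0.1989,0.008],0],
])

```text
clock: 9.88
eef_pos: [564.4, 295.8, 110.6]
eef_rot: [-3.141, 0.0, 0.441]
wrist_force: [-0.2, -1.2, -1.7]
finger_gap: 27.8
```

Request:
send_rows([
  [[0,0,0.003],0],
  [[0,0,0.007],0],
  [[0,0,0.01],0],
  [[0,0,0.01],0],
  [[0,0,0.01],0],
  [[0,0,0.01],0],
  [[0,0,0.01],0],
  [[0,0,0.01],0],
])

```text
clock: 10.55
eef_pos: [564.9, 293.4, 101.6]
eef_rot: [-3.142, -0.0, 0.439]
wrist_force: [0.3, 0.2, -2.2]
finger_gap: 27.4
```

```bash
python3 - <<'E'
from h import *
im=manip.camera("scene")[:,:,::-1]
cv2.imwrite("pics/s7.png",im)
s=manip.read_state();print(s["eef_pos"],s["wrist_force"],s["moment"])
T=s["eef_pos"]; tip=T-[0,0,46.2]
print("tip",(proj("scene",tip)-[395,150])*8,"shoulder",(proj("scene",tip+[0,0,30])-[395,150])*8,"mouth",(proj("scene",[T[0],T[1],40])-[395,150])*8)
crop("pics/s7.png",395,150,475,225,8,"pics/s7c.png")
E
```

```text
[564.87018778 293.48767102 101.57405508] [ 0.44635532 -0.61919511 -2.15067478] [0.00743326 0.00711913 0.04488484]
tip [323.2580793  344.34957138] shoulder [343.31073523 282.52457379] mouth [313.3083226 375.0259908]
```

View pics/s7c.png

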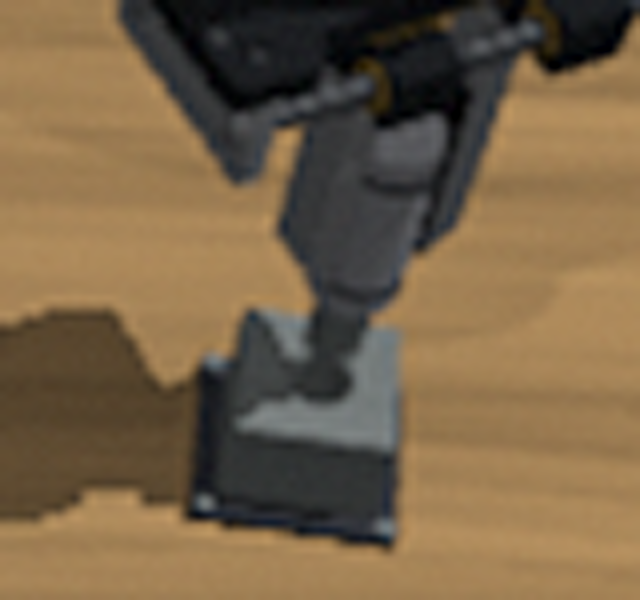

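Request:
send_rows([
  [[0,0,0.004],0],
  [[0,0,0.008],0],
  [[0,0,0.011],0],
  [[0,0,0.014],0],
  [[0,0,0.016],0],
  [[0,0,0.018],0],
  [[0,0,0.02],0],
  [[0,0,0.02],0],
])

```text
clock: 11.27
eef_pos: [564.7, 293.5, 80.9]
eef_rot: [-3.142, 0.0, 0.439]
wrist_force: [0.1, 0.5, -1.5]
finger_gap: 27.5
```

Request:
send_rows([
  [[0,0,0.0015],0],
  [[0,0,0.003],0],
  [[0,0,0.0045],0],
  [[0,0,0.006],0],
  [[0,0,0.007],0],
  [[0,0,0.008],0],
  [[0,0,0.008],0],
  [[0,0,0.008],0],
])

```text
clock: 11.93
eef_pos: [564.8, 293.6, 73.3]
eef_rot: [-3.142, 0.0, 0.439]
wrist_force: [-0.4, 0.5, -2.3]
finger_gap: 27.3
```

Request:
send_rows([
  [[0,0,0.0005],0],
  [[0,0,0.001],0],
  [[0,0,0.0015],0],
  [[0,0,0.002],0],
  [[0,0,0.0025],0],
  [[0,0,0.003],0],
  [[0,0,0.003],0],
  [[0,0,0.003],0],
])

```text
clock: 12.6
eef_pos: [564.8, 293.6, 70.3]
eef_rot: [3.142, 0.0, 0.439]
wrist_force: [0.7, 0.3, -1.3]
finger_gap: 27.6
```

Request:
send_rows([
  [[0,0,0.0005],0],
  [[0,0,0.001],0],
  [[0,0,0.0015],0],
  [[0,0,0.002],0],
  [[0,0,0.0025],0],
  [[0,0,0.0025],0],
  [[0,0,0.0025],0],
  [[0,0,0.0025],0],
])

```text
clock: 13.27
eef_pos: [564.8, 293.6, 67.9]
eef_rot: [-3.142, -0.0, 0.439]
wrist_force: [0.2, 0.2, -2.0]
finger_gap: 27.5
```

B passes the 15 mm depth freely, so I'll go on to fully home (TCP about 56).

Request:
send_rows([
  [[0,0,0.0015],0],
  [[0,0,0.003],0],
  [[0,0,0.0045],0],
  [[0,0,0.006],0],
  [[0,0,0.0075],0],
  [[0,0,0.009],0],
  [[0,0,0.0095],0],
  [[0,0,0.0095],0],
])

```text
clock: 13.93
eef_pos: [564.7, 293.5, 58.1]
eef_rot: [-3.142, 0.0, 0.439]
wrist_force: [0.4, -0.1, -0.7]
finger_gap: 27.8
```

Request:
send_rows([
  [[0,0,0.0005],0],
  [[0,0,0.001],0],
  [[0,0,0.0015],0],
  [[0,0,0.002],0],
  [[0,0,0.0024],0],
  [[0,0,0.0024],0],
  [[0,0,0.0024],0],
  [[0,0,0.0024],0],
])

```text
clock: 14.6
eef_pos: [564.8, 293.6, 56.2]
eef_rot: [-3.142, -0.0, 0.439]
wrist_force: [-0.8, -1.1, 2.0]
finger_gap: 27.6
```

Request:
send_rows([
  [[0,0,0.0002],0],
  [[0,0,0.0004],0],
  [[0,0,0.0006],0],
  [[0,0,0.0007],0],
  [[0,0,0.0007],0],
  [[0,0,0.0007],0],
  [[0,0,0.0007],0],
  [[0,0,0.0007],0],
])

```text
clock: 15.27
eef_pos: [564.9, 293.6, 56.2]
eef_rot: [3.142, -0.001, 0.439]
wrist_force: [-4.9, -2.7, 9.4]
finger_gap: 27.5
```

Request:
send_rows([
  [[0,0,0],0],
  [[0,0,0],0],
  [[0,0,0],0],
  [[0,0,0],0],
  [[0,0,0],0],
  [[0,0,0],0],
  [[0,0,0],0],
  [[0,0,0],0],
], hand=-0.2)

```text
clock: 15.93
eef_pos: [564.8, 293.6, 55.2]
eef_rot: [3.142, -0.0, 0.439]
wrist_force: [-0.4, 0.2, -0.1]
finger_gap: 56.2
```

Request:
send_rows([
  [[0,0,-0.005],0],
  [[0,0,-0.015],0],
  [[0,0,-0.03],0],
  [[0,0,-0.05],0],
  [[0,0,-0.07],0],
  [[0,0,-0.085],0],
  [[0,0,-0.095],0],
  [[0,0,-0.1],0],
])

```text
clock: 16.6
eef_pos: [565.2, 293.8, 157.5]
eef_rot: [3.142, -0.003, 0.439]
wrist_force: [-0.1, -0.7, -0.0]
finger_gap: 56.5
```

```bash
python3 - <<'E'
from h import *
im=manip.camera("scene")[:,:,::-1]
cv2.imwrite("pics/s8.png",im)
s=manip.read_state();print(s["eef_pos"],s["wrist_force"],s["clock"])
crop("pics/s8.png",305,100,475,225,4,"pics/s8c.png")
c,A,q,k,m=blob(im,325,172,362,215,85,200,60)
P=np.array([onz("scene",p,40)[:2] for p in k],np.float32); print(onz("scene",c,40), cv2.minAreaRect(P))
p=(548.2,66.1)
print(shift((564.7,293.7,155),.439,(548.3,66.1,120)), .524-.439)
E
```

```text
[565.24291513 293.77363486 157.36662252] [0.7543749  0.20994983 1.02602879] 16.65
[540.87162958  55.56113648  40.        ] ((542.4584350585938, 56.09821319580078), (30.84278678894043, 40.15175247192383), 32.22795104980469)
[-0.1116  0.199   0.035 ] 0.08500000000000002
```

View pics/s8c.png

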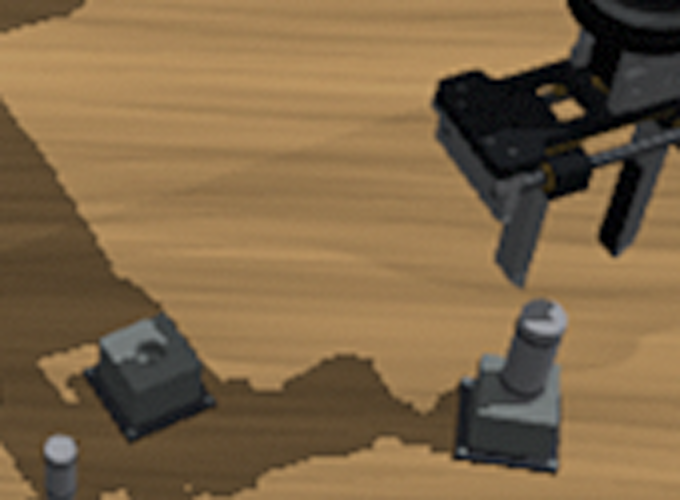

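The gauge is seated in B at (538,345) in the crop, shoulder on the top face. Socket A is standing where it was. Going to A to grasp it.

Request:
send_rows([
  [[-0.014,0.025,0],0],
  [[-0.033,0.058,0],0.02],
  [[-0.05,0.09,0],0.04],
  [[-0.067,0.12,0],0.06],
  [[-0.084,0.15,0],0.085],
  [[-0.1,0.178,0],0.085],
  [[-0.108,0.193,0.01],0.085],
  [[-0.1116,0.199,0.03],0.085],
], hand=-0.7)

```text
clock: 17.32
eef_pos: [548.9, 63.5, 126.3]
eef_rot: [3.141, -0.003, 0.351]
wrist_force: [0.4, 0.7, -0.5]
finger_gap: 79.8
```

Request:
send_rows([
  [[0,0,0.02],0],
  [[0,0,0.04],0],
  [[0,0,0.055],0],
  [[0,0,0.06],0],
  [[0,0,0.06],0],
  [[0,0,0.06],0],
  [[0,0,0.06],0],
  [[0,0,0.06],0],
])

```text
clock: 17.98
eef_pos: [548.8, 66.1, 66.2]
eef_rot: [3.141, -0.001, 0.354]
wrist_force: [0.4, 0.9, -0.5]
finger_gap: 79.9
```

```bash
python3 - <<'E'
from h import *
im=manip.camera("scene")[:,:,::-1]
cv2.imwrite("pics/s9.png",im)
s=manip.read_state();print(s["eef_pos"],s["eef_rot"],s["wrist_force"],s["clock"])
crop("pics/s9.png",290,110,410,220,6,"pics/s9c.png")
E
```

```text
[548.6862498   66.08520959  66.08941494] [ 3.14120442e+00 -1.28294822e-03  3.53888080e-01] [-0.56654224  0.63135806  0.59961711] 18.0333
```

View pics/s9c.png

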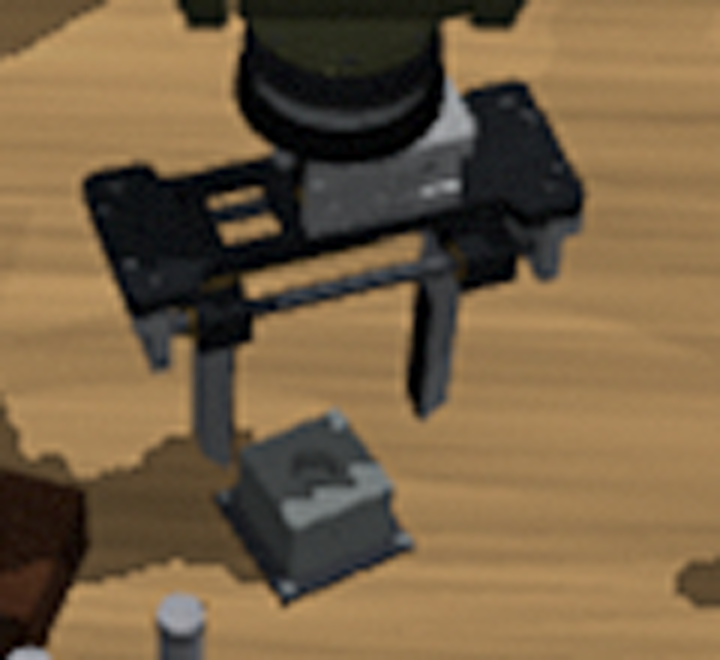

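The tool's z axis points down, so a positive turn lowered the yaw. I'll turn back by -0.172 and then descend.

Request:
send_rows([
  [[0,0,0],-0.09],
  [[0,0,0],-0.172],
  [[0,0,0.01],-0.172],
  [[0,0,0.022],-0.172],
  [[0,0,0.034],-0.172],
  [[0,0,0.046],-0.172],
  [[0,0,0.053],-0.172],
  [[0,0,0.055],-0.172],
])

```text
clock: 18.7
eef_pos: [547.4, 65.9, 8.2]
eef_rot: [-3.14, 0.003, 0.525]
wrist_force: [1.1, 0.5, -0.2]
finger_gap: 79.6
```

```bash
python3 - <<'E'
from h import *
im=manip.camera("scene")[:,:,::-1]
cv2.imwrite("pics/s10.png",im)
s=manip.read_state();print(s["eef_pos"],s["eef_rot"],s["wrist_force"],s["clock"])
crop("pics/s10.png",290,110,410,220,6,"pics/s10c.png")
E
```

```text
[547.71175561  65.94670548   8.80198465] [-3.14068640e+00  1.82097862e-03  5.25197839e-01] [-0.3607782  -0.45058549 -0.80768783] 18.75
```

View pics/s10c.png

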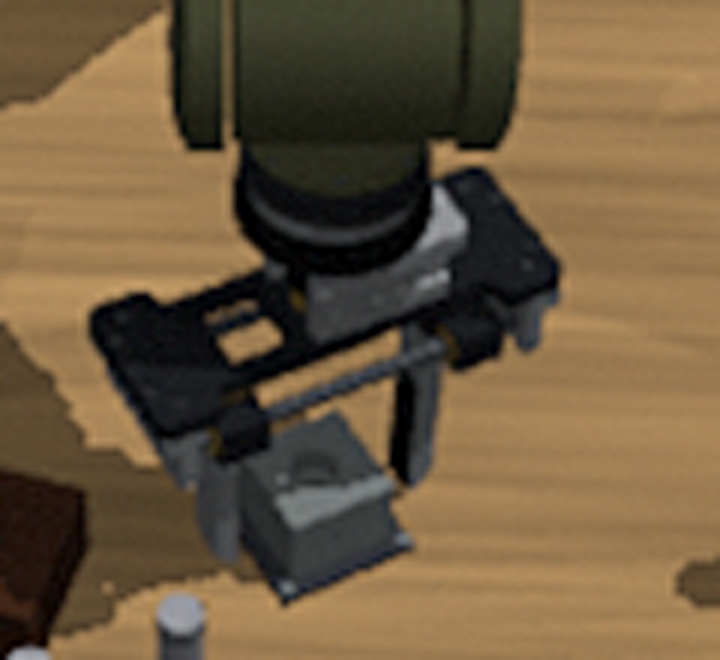

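Request:
send_rows([
  [[0,0,0],0],
  [[0,0,0],0],
  [[0,0,0],0],
  [[0,0,0],0],
  [[0,0,0],0],
  [[0,0,0],0],
  [[0,0,0],0],
  [[0,0,0],0],
], hand=1, force=35)

```text
clock: 19.42
eef_pos: [548.5, 66.0, 10.6]
eef_rot: [3.141, -0.0, 0.526]
wrist_force: [-0.7, -0.4, 3.8]
finger_gap: 47.6
```

Request:
send_rows([
  [[0,0,-0.003],0],
  [[0,0,-0.01],0],
  [[0,0,-0.022],0],
  [[0,0,-0.038],0],
  [[0,0,-0.058],0],
  [[0,0,-0.08],0],
  [[0,0,-0.1],0],
  [[0,0,-0.11],0],
])

```text
clock: 20.08
eef_pos: [549.1, 66.1, 123.6]
eef_rot: [3.14, -0.003, 0.526]
wrist_force: [-0.3, 0.6, -3.2]
finger_gap: 48.0
```

```bash
python3 - <<'E'
from h import *
im=manip.camera("scene")[:,:,::-1]
cv2.imwrite("pics/s11.png",im)
s=manip.read_state();print(s["eef_pos"],s["eef_rot"],s["wrist_force"],s["finger_gap"],s["clock"])
crop("pics/s11.png",250,60,450,220,4,"pics/s11c.png")
print(shift((548.3,66.1,120.25),.526,(495,-312,120)))
E
```

```text
[549.55311976  66.10582962 124.3598156 ] [ 3.13932223 -0.00451361  0.52580509] [ 0.75150368 -0.40484178 -2.15649246] 47.58574556468753 20.1333
[-2.359e-01  3.002e-01  2.000e-04]
```

View pics/s11c.png

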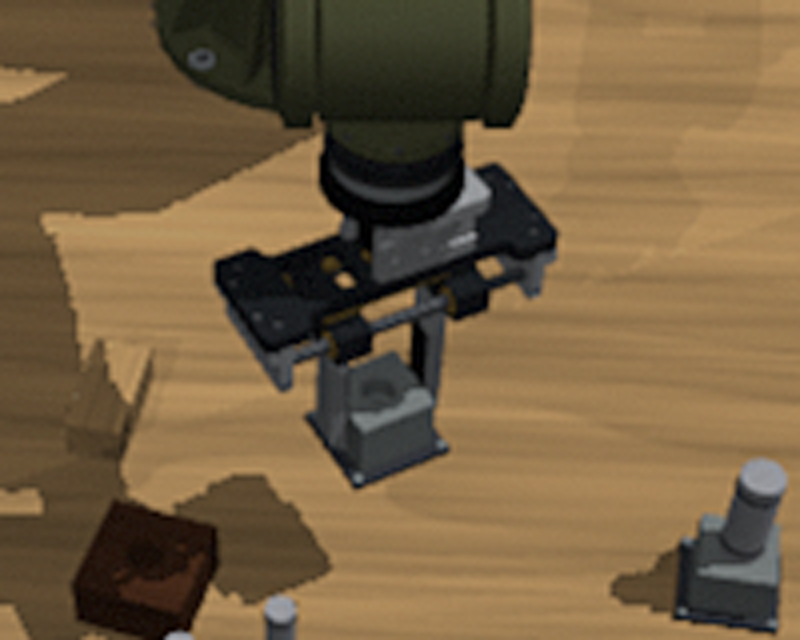

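Request:
send_rows([
  [[-0.008,0.01,0],0],
  [[-0.022,0.028,0],0],
  [[-0.039,0.05,0],0],
  [[-0.057,0.073,0],0],
  [[-0.075,0.096,0],0],
  [[-0.092,0.118,0],0],
  [[-0.106,0.136,0],0],
  [[-0.118,0.15,0],0],
])

```text
clock: 20.8
eef_pos: [520.2, -125.2, 118.9]
eef_rot: [-3.14, 0.002, 0.525]
wrist_force: [-0.1, 0.2, -3.0]
finger_gap: 47.6
```

Request:
send_rows([
  [[-0.015,0.019,0],0],
  [[-0.032,0.041,0],0],
  [[-0.05,0.064,0],0],
  [[-0.068,0.087,0],0],
  [[-0.085,0.108,0],0],
  [[-0.1,0.128,0],0],
  [[-0.111,0.142,0],0],
  [[-0.118,0.15,0],0],
])

```text
clock: 21.47
eef_pos: [493.3, -313.9, 118.8]
eef_rot: [-3.14, 0.001, 0.524]
wrist_force: [0.7, -0.3, -3.6]
finger_gap: 47.5
```

Request:
send_rows([
  [[0,0,0.005],0],
  [[0,0,0.015],0],
  [[0,0,0.025],0],
  [[0,0,0.035],0],
  [[0,0,0.042],0],
  [[0,0,0.045],0],
  [[0,0,0.045],0],
  [[0,0,0.045],0],
])

```text
clock: 22.13
eef_pos: [494.9, -311.8, 75.3]
eef_rot: [3.141, -0.0, 0.526]
wrist_force: [1.1, 0.6, -3.1]
finger_gap: 47.9
```

```bash
python3 - <<'E'
from h import *
im=manip.camera("scene")[:,:,::-1]
cv2.imwrite("pics/s12.png",im)
s=manip.read_state();print(s["eef_pos"],s["eef_rot"],s["wrist_force"],s["finger_gap"],s["clock"])
crop("pics/s12.png",130,60,310,220,4,"pics/s12c.png")
E
```

```text
[ 495.00492887 -311.91813419   75.6229715 ] [ 3.14103327e+00 -2.76031547e-04  5.25988741e-01] [-0.51139938  0.15150175 -2.99516208] 47.71170570174313 22.1833
```

View pics/s12c.png

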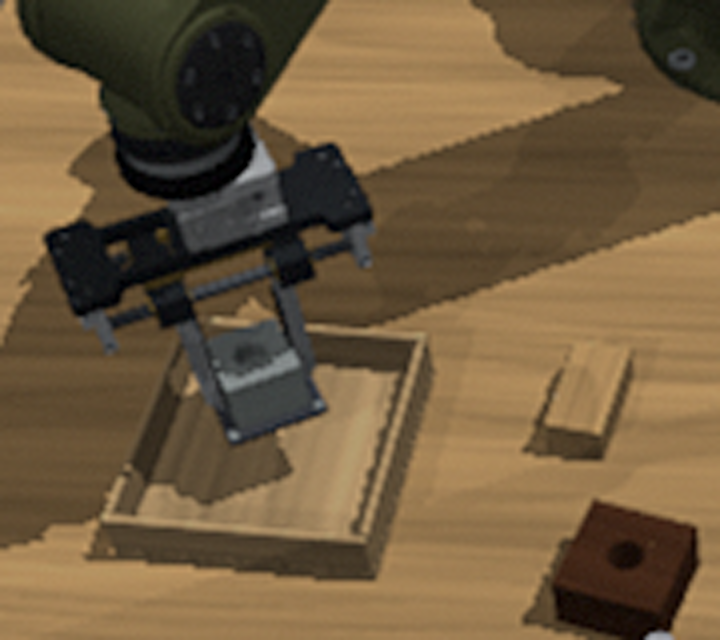

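Request:
send_rows([
  [[0,0,0.006],0],
  [[0,0,0.016],0],
  [[0,0,0.028],0],
  [[0,0,0.04],0],
  [[0,0,0.049],0],
  [[0,0,0.054],0],
  [[0,0,0.055],0],
  [[0,0,0.055],0],
])

```text
clock: 22.85
eef_pos: [494.7, -311.9, 19.9]
eef_rot: [-3.141, 0.0, 0.526]
wrist_force: [0.0, -0.2, -3.5]
finger_gap: 47.6
```

Request:
send_rows([
  [[0,0,0.0005],0],
  [[0,0,0.001],0],
  [[0,0,0.0015],0],
  [[0,0,0.002],0],
  [[0,0,0.0025],0],
  [[0,0,0.003],0],
  [[0,0,0.003],0],
  [[0,0,0.003],0],
])

```text
clock: 23.52
eef_pos: [494.7, -311.9, 17.2]
eef_rot: [-3.142, 0.0, 0.526]
wrist_force: [0.7, -0.3, -3.1]
finger_gap: 47.6
```

Request:
send_rows([
  [[0,0,0.0002],0],
  [[0,0,0.0004],0],
  [[0,0,0.0006],0],
  [[0,0,0.0008],0],
  [[0,0,0.001],0],
  [[0,0,0.001],0],
  [[0,0,0.001],0],
  [[0,0,0.001],0],
])

```text
clock: 24.18
eef_pos: [494.8, -311.9, 16.6]
eef_rot: [3.142, -0.0, 0.526]
wrist_force: [-4.0, 2.5, 6.2]
finger_gap: 47.4
```

Floor contact, about 9 N. Releasing with a modest opening, then going straight up.

Request:
send_rows([
  [[0,0,0],0],
  [[0,0,0],0],
  [[0,0,0],0],
  [[0,0,0],0],
  [[0,0,0],0],
  [[0,0,0],0],
  [[0,0,0],0],
  [[0,0,0],0],
], hand=-0.6)

```text
clock: 24.85
eef_pos: [494.8, -311.9, 16.2]
eef_rot: [-3.142, 0.0, 0.526]
wrist_force: [-0.0, 0.7, 0.3]
finger_gap: 74.9
```

Request:
send_rows([
  [[0,0,-0.005],0],
  [[0,0,-0.015],0],
  [[0,0,-0.03],0],
  [[0,0,-0.05],0],
  [[0,0,-0.075],0],
  [[0,0,-0.1],0],
  [[0,0,-0.125],0],
  [[0,0,-0.14],0],
])

```text
clock: 25.52
eef_pos: [495.3, -312.3, 160.2]
eef_rot: [3.138, -0.002, 0.526]
wrist_force: [0.5, 1.1, 0.3]
finger_gap: 75.1
```

Request:
send_rows([
  [[-0.02,0.02,0],0],
  [[-0.045,0.045,0],0],
  [[-0.07,0.07,0],0],
  [[-0.095,0.095,0],0],
  [[-0.12,0.12,0],0],
  [[-0.14,0.14,0],0],
  [[-0.15,0.15,0],0],
  [[-0.15,0.15,0],0],
])

```text
clock: 26.18
eef_pos: [438.7, -519.5, 156.7]
eef_rot: [3.141, 0.0, 0.523]
wrist_force: [-0.5, 0.2, -0.4]
finger_gap: 75.4
```

```bash
python3 - <<'E'
from h import *
for n in("scene","top"): cv2.imwrite(f"pics/{n}13.png",manip.camera(n)[:,:,::-1])
s=manip.read_state();print(s["eef_pos"],s["wrist_force"],s["finger_gap"],s["clock"])
crop("pics/scene13.png",140,110,460,330,2.4,"pics/s13c.png");crop("pics/top13.png",190,100,500,310,2.4,"pics/t13c.png")
S=cv2.imread("pics/scene13.png");T=cv2.imread("pics/top13.png")
ga=blob(S,420,165,458,192,125,255,60);print(ga[0],onz("scene",ga[0],110))
gb=blob(T,200,210,235,245,110,255,60);print(gb[0],gb[1],onz("top",gb[0],110),tri(ga[0],gb[0]))
E
```

```text
[ 440.19122972 -516.77991396  156.69071679] [ 0.30990032  0.22456208 -0.68621232] 74.85590361212526 26.2833
[440.57995408 178.54692553] [564.28150356 294.76908206 110.        ]
[211.58795456 228.18152403] 210.96875 [554.77401666 286.47322672 110.        ] (array([556.31944287, 293.55206907,  99.60067288]), [np.float64(4.066649243215072), np.float64(4.066649243214949)])
```

View pics/s13c.png

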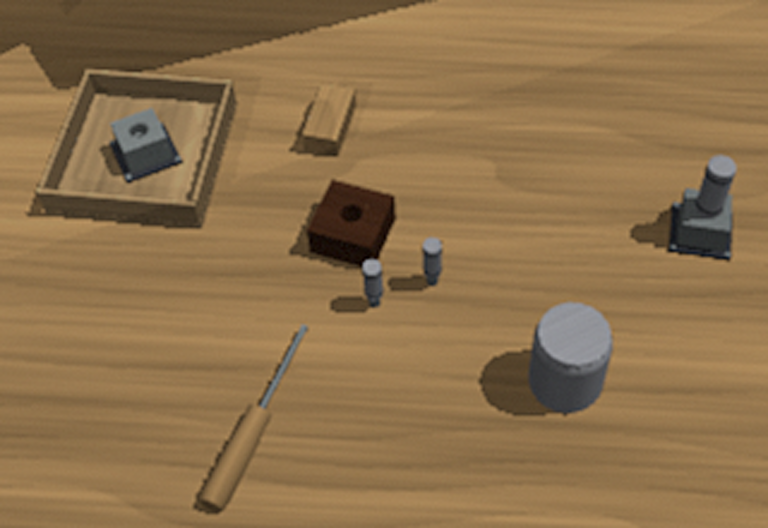

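View pics/t13c.png

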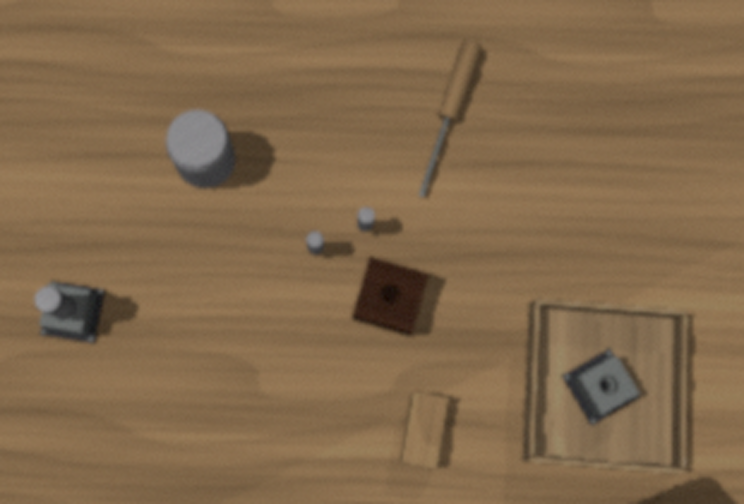

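Both pictures show the reject socket upright on the box floor, the gauge standing in B, and the bystanders unmoved. The top-view gauge blob merged with the socket's face, so I'll repeat that one measurement with a tighter mask and then hand in.

```bash
python3 - <<'E'
from h import *
T=cv2.imread("pics/top13.png");T0=cv2.imread("pics/top0.png");S=cv2.imread("pics/scene13.png");S0=cv2.imread("pics/scene0.png")
gb=blob(T,200,215,219,232,122,255,60);print(gb[0],gb[1],onz("top",gb[0],110),tri((440.58,178.55),gb[0]))
for n,a,b,x in(("tin T",T0,T,(255,140,295,182)),("screwdriver T",T0,T,(360,110,395,185)),("offcut T",T0,T,(352,258,382,298)),("tin S",S0,S,(355,230,400,285)),("scr S",S0,S,(218,242,270,325))):
    d=cv2.absdiff(a,b)[x[1]:x[3],x[0]:x[2]];print(n,d.mean().round(2),(d.max(2)>40).sum())
s=manip.read_state();print(s["clock"],np.abs(s["qd"]).max()); print(manip.sign_off())
E
```

```text
[208.74464789 224.3444617 ] 90.5625 [564.38686228 294.42524732 110.        ] (array([564.38497128, 294.57730592, 110.0673456 ]), [np.float64(0.16464533125059463), np.float64(0.16464533125050096)])
tin T 2.1 0
screwdriver T 2.03 0
offcut T 2.01 0
tin S 1.65 0
scr S 1.6 0
26.2833 0.02572436010181999
the job is handed in; nothing more can be done
None
```

The job is done and handed in at 26.3 s. The tight socket is in the reject box, and the gauge stands fully home in the other one.

- **Tight socket:** the one near the stand, at about (548, 66). The gauge stopped about 15 mm in, at roughly 13 N of pressing. I set this socket down upright on the box floor at about (495, -312), with about 9 N of contact before I let go.
- **Passing socket:** the one at about (565, 294). The gauge went in all 30 mm, and I seated it with about 11 N.

**Last checks:**
- **Gauge:** using both cameras, its top is at (564.4, 294.6, 110.1). A fully seated gauge should read 110 mm high, and the two views agree to 0.2 mm.
- **Bystanders:** the tin and the screwdriver show no change from the first pictures in either view. The offcut shows none in the top view, and I did not compare it numerically in the scene view.
- **Reject socket:** I judged it upright by eye in both views.

**Two slips, both corrected:**
- I first turned the gripper the wrong way before the socket grasp. I saw this while it was still above the socket and turned it back.
- One top-view measurement merged the gauge with the socket's face and disagreed by several millimetres. I replaced it with the tighter one above.

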